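# Open the latched sample box by feel

## Robot

A 7-joint arm with a two-finger parallel gripper is mounted at the origin on a cart in front of the work surface, level with it; the furniture and walls round the work are solid. World frame = base frame: x ahead of the robot, y to its left, z up, the work surface at z = 0. Lengths are in m, angles in rad, forces in N, time in s.
With the tool pointing down it reaches from about 0.4 to 0.85 m from the base axis. Payload 10.4 kg.
Tool frame: the origin (TCP) lies midway between the tips of the shut fingers; the grasp point (between the pads) lies 19 mm behind it; z points along the fingers, y is the line along which they close (so a half turn about z gives the same grasp; the last joint's range is limited). The gripper opens to 87 mm and grips with 3 to 60 N. Pads are 19 mm wide; open, the fingers measure 117 mm over their backs; the gripper's body (75 mm by 190 mm) begins 51 mm behind the grasp point.
Start: joints at [1.219, 0.332, -0.065, 1.46, 0.022, 1.35, -0.088], TCP at [0.202, -0.592, 0.223] pointing down, gripper open.
Joint ranges: [-2.6, 2.6], [-0.5, 2.12], [-1.47, 1.34], [0.16, 2.42], [-1.27, 4.41], [0.06, 2.06], [-2.6, 2.6]. Speed limits (rad/s): [2.22, 2.22, 2.79, 2.79, 3.14, 3.14, 3.14].

## Interface

Orientations are given as a unit quaternion [x, y, z, w].
In Python, from bench import r gives the robot as it stands.
- The arm moves only by the tool arm_command, never from a script. Its argument "moves" is one flat list of numbers, 4 for each row, row after row: the shift along the tool's x, y, z in cm, then the turn about the tool's z in degrees. A call has 1 to 12 rows; each row shifts and turns the commanded pose from where the row before left it, along the tool's axes as they then stand; what a row does not reach is not made up. A row lasts 1/12 s, in which the tool goes at most 41.7 mm and 7.16 degrees, less where a joint would pass 70% of its speed; a pose out of reach is approached as far as the arm can. A call with a gripper value outside its range is refused whole. "fingers" is the opening in per cent of the stroke, from 0 (shut) to 100 (fully open), set as the call begins (left out, the last holds). The fingers move at their own pace and stop on an object; "squeeze" is the grip in N (left out, the last holds). Time passes only in rows, so rows that do not move let the fingers close. It gives the time, the measured TCP pose, the force, the opening and the grip force at its end, in the units of the state.
- r.read_state(): the state, without advancing time (a new reading comes with each control period).
- r.camera(name): name is "scene" or "top"; returns the picture (400x640x3 uint8, red, green, blue); there is no depth.
- r.camera_info(name): a dict with "fx", "fy", "cx", "cy" (pixels), "origin" and "attitude" of the camera in the world. Camera axes: x right, y up, looking along -z (the intrinsics and any distortion apply to the point x, -y, -z); pixel columns grow to the right and rows downward; lengths in m; the calibration is good to about 2 mm. A picture is of the moment at which its call begins. camera_info takes no time and is no camera call.
- r.close_job(): hands the job in; it is judged then, once.
The state is a dict: "time": time; "joint_positions": joint angles; "joint_vel": joint speeds; "joint_torque": joint torques, N m; "ee_pos": TCP position; "eef_rot": TCP orientation; "ft_force": force on the tool from outside, world axes, zero at the start; "torque": the same for the moment, N m; "width": finger opening in m; "grip_force": force on a finger pad.
Only numpy, scipy, OpenCV 4.12 (cv2) and the standard library are available. Lean on these libraries where they do the work, as an engineer would, in place of code of your own. Each camera call takes 0.05 s, during which the arm holds its last target. There are 200 camera calls.

## Task

Get to the transformer in the grey sample box: one of the five like cover plates along the front edge of its top is a sprung catch over a recess, so feel along the edge gently (never more than about 30 N, until the drawer springs out) until your fingertips sink in, and press the catch right down. Then take the drawer by its pull, draw it fully open, and let go. Leave the other things on the box and the bench where they are.

Things in the scene. Friction and masses are not known exactly. Their poses are not given: they have to be found in the camera images.
- box: long low grey metal sample box, fixed, 100 (x) x 250 (y) x 60 (z) mm with a flat top. Origin: centre of its underside, at worktop height; x to its back, y along its length to the left, z up. Its front (-x) face is a drawer 212 mm wide (see drawer). Along the front edge of its top lie five like cover plates (see edge_mid), and one of them is the sprung catch that locks the drawer
- edge_mid (a point): middle of the row of five like bare aluminium plates, on their top, 60 mm above the worktop; axes as box. Plate centres at y = 0, +-42 and +-84 mm from it; each plate is 38 mm (x) by 41 mm (y), flush with the rest. Four are bedded on hard rubber (0.1 mm per N); the fifth, not told by eye and another each run, sinks into a recess 42 mm long (y)
- catch (a joint): how far the hidden catch plate is pressed down (m): 0 flush, 0.010 at its stop; springs back up. Which plate it is is not told. It yields from about 1 N, is about 4 mm down at 3 N and at the stop by 6 to 7 N; the drawer unlocks at 6 to 7 mm. A fingertip that partly stands on a neighbouring plate cannot push it in
- drawer (a joint): how far the drawer is out, along the box's -x (m): 0 shut and locked, 0.070 fully open at its stop. Once unlocked a spring pushes it out about 22 mm; beyond that it slides with about 1 N of friction and stays where it is left. While locked it cannot be pulled. A loose transformer (29x65x29 mm) lies in it and stays there
- pull (a point): centre of the drawer's black pull, a block 14 mm (x) x 30 mm (y) x 28 mm (z), its centre 36 mm and its top 50 mm above the worktop, 29 mm in front of the drawer's face; moves with the drawer; axes as box. Its +y and -y sides are free to be gripped from above
- core: black E-shaped ferrite core, 21x42x15 mm, loose on the rear of the box's lid, to be left alone; origin at the centre of its underside
- ring_coil: small ring coil lying on the rear of the box's lid, 30x34x9 mm, to be left alone; origin at the centre of its underside
- marker: marker pen lying on the worktop at the left, 17x135x16 mm, to be left alone; origin at the centre of its underside
- tape: wide roll of white tape lying flat at the left, 108 mm across, 22 mm high, to be left alone; origin at the centre of its underside
- big_transformer: large taped transformer at the right, 35x81x38 mm, to be left alone; origin at the centre of its underside
- steel_tweezers: steel tweezers lying at the front right, 10x124x9 mm, to be left alone; origin at the centre of its underside

How it is judged:
By the outcome, as a careful person would: the job done as asked, in the order asked, and still so for the second after the job is handed in, with the robot touching nothing.
It also fails if it takes over 72 s, if anything falls off the work surface, if the arm or the gripper's body presses on something with over 40 N, if the wrist force passes 120 N, or if a joint passes its speed limit or range.

## Working session

There is one attempt and no reset: what is moved stays moved. The work goes in short steps, Python scripts to look and compute and a tool call to move; the robot and the scene stay as the last step left them, time stands still between calls to the robot, and variables do not carry over. Pictures are saved under pics/ and viewed, at most 10 in all, crops included, and the job is handed in when it is done.

Besides the shell and the picture viewer there is one more tool, called after "Emit:" as name(argument=value, ...), one argument or row to a line, values as JSON. arm_command: Moves the arm, as the interface text tells. Its arguments: {"type":"object","properties":{"moves":{"type":"array"},"fingers":{"type":"number"},"squeeze":{"type":"number"}},"required":["moves"]}

```bash
mkdir -p pics; python3 - <<'E'
from bench import r
import cv2
for n in("scene","top"):
    cv2.imwrite(f"pics/{n}0.png",r.camera(n)[:,:,::-1]); print(n,r.camera_info(n))
s=r.read_state();print(s['time'],s['ee_pos'],s['eef_rot'],s['width'],s['ft_force'])
E
```

```text
scene {'fx': 372.26558375435536, 'fy': 372.26558375435536, 'cx': 328.18411803801484, 'cy': 196.26202475987515, 'origin': array([-0.06649381,  0.60527378,  0.45341134]), 'attitude': array([-0.20103316,  0.49837774,  0.78091563, -0.3183961 ])}
top {'fx': 380.00027502150374, 'fy': 380.00027502150374, 'cx': 323.0625378263688, 'cy': 201.14013480661833, 'origin': array([0.37900762, 0.02423392, 1.11833416]), 'attitude': array([-0.04565899,  0.04699698,  0.71538481, -0.69565158])}
0.1 [ 0.2017152  -0.59120776  0.22185318] [ 9.86510907e-01  1.63694383e-01 -1.39776625e-04 -5.99057867e-04] 0.08697014884051252 [-0.13034964 -0.40439744  0.13743607]
```

View pics/top0.png

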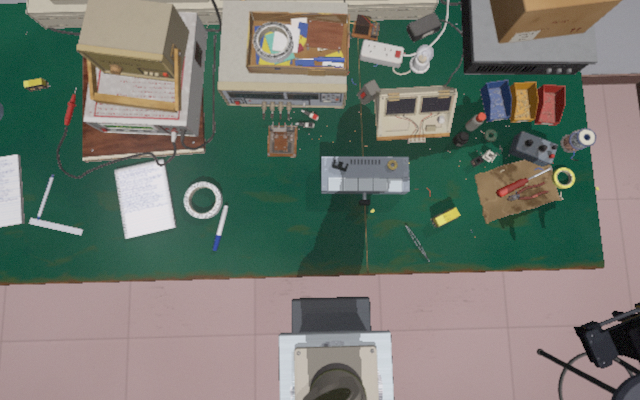

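View pics/scene0.png

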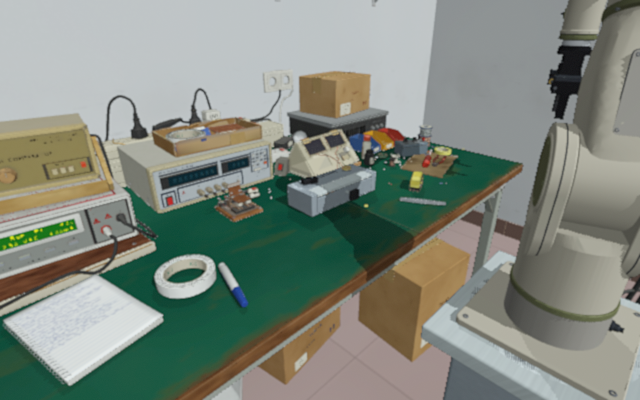

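The box is at (321–409, 157–193) in the top view, with the pull at (365, 199). The core and ring are on its rear lid. I'll enlarge that area next.

```bash
cat > h.py <<'E'
import numpy as np
from scipy.spatial.transform import Rotation as R
from bench import r
def ray(n,u,v,z):
    c=r.camera_info(n);d=R.from_quat(c['attitude']).apply([(u-c['cx'])/c['fx'],-(v-c['cy'])/c['fy'],-1]);o=c['origin']
    return o+d*(z-o[2])/d[2]
def proj(n,p):
    c=r.camera_info(n);q=R.from_quat(c['attitude']).inv().apply(np.array(p)-c['origin'])
    return c['cx']-c['fx']*q[0]/q[2], c['cy']+c['fy']*q[1]/q[2]
E
python3 - <<'E'
import cv2
from h import *
print(r.camera_info('top').keys())
a=cv2.imread("pics/top0.png")[140:215,310:420]
b=cv2.imread("pics/scene0.png")[160:225,280:390]
cv2.imwrite("pics/c.png",cv2.resize(a,None,fx=7,fy=7,interpolation=cv2.INTER_CUBIC))
cv2.imwrite("pics/d.png",cv2.resize(b,None,fx=7,fy=7,interpolation=cv2.INTER_CUBIC))
E
```

```text
dict_keys(['fx', 'fy', 'cx', 'cy', 'origin', 'attitude'])
```

View pics/c.png

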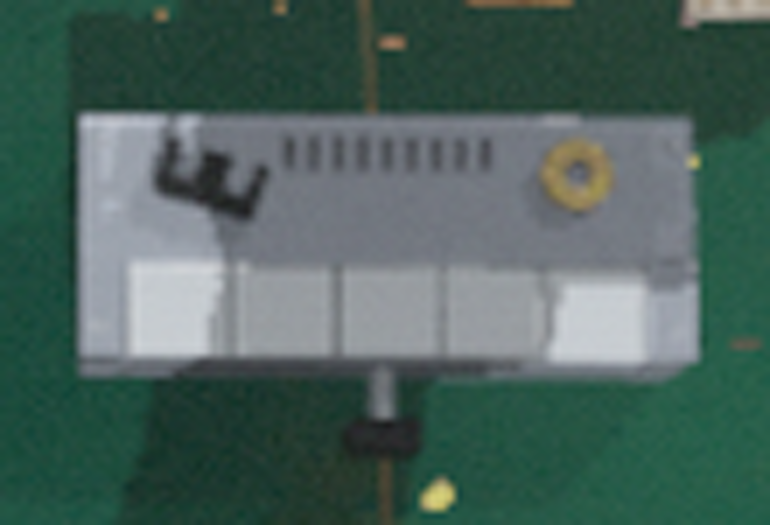

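View pics/d.png

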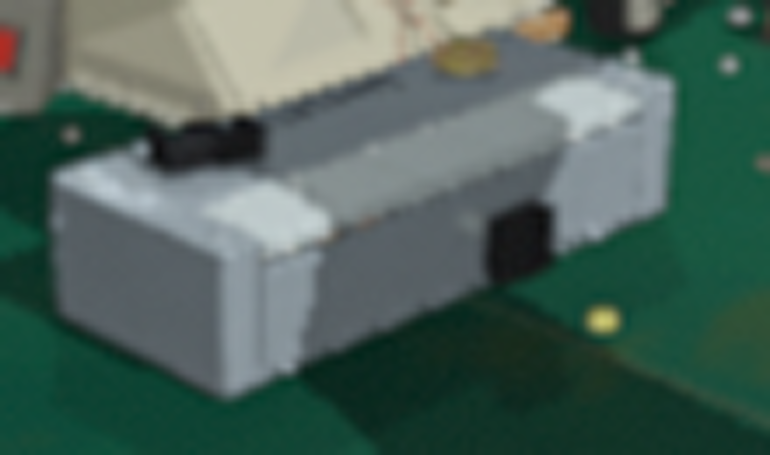

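Enlarged top view: the row of plates spans (128, 262)–(125, 357) at the left end and (645, 270)–(647, 362) at the right. The pull is at about (382, 438).

```bash
python3 - <<'E'
from h import *
f=lambda x,y,z:ray('top',310+(x+.5)/7-.5,140+(y+.5)/7-.5,z)
L=(f(128,262,.06)+f(125,357,.06))/2;Rr=(f(645,270,.06)+f(647,362,.06))/2
d=L-Rr;print(L,Rr,np.linalg.norm(d),np.degrees(np.arctan2(-d[0],d[1])))
m=(L+Rr)/2;print('mid',m)
print('corners',f(78,116,.06),f(692,118,.06),f(78,360,.06),f(698,363,.06))
print('pull',f(345,420,.05),f(422,457,.05),f(382,438,.05))
for p in [(0,0)]: pass
s=r.read_state();Rm=R.from_quat(s['eef_rot']).as_matrix();print(Rm.round(3))
E
```

```text
[0.56768276 0.00594023 0.06      ] [ 0.55915653 -0.20357961  0.06      ] 0.20969325453214266 -2.330316128579654
mid [ 0.56341965 -0.09881969  0.06      ]
corners [0.64820682 0.0233429  0.06      ] [ 0.64037517 -0.22683226  0.06      ] [0.54755328 0.02607771 0.06      ] [ 0.53935071 -0.22345216  0.06      ]
pull [ 0.52151198 -0.08141721  0.05      ] [ 0.50554437 -0.11194998  0.05      ] [ 0.51374185 -0.09609897  0.05      ]
[[ 0.946  0.323 -0.   ]
 [ 0.323 -0.946  0.001]
 [-0.    -0.001 -1.   ]]
```

Emit:
arm_command(
  moves=[0, 0, 0, 5.2, 0, 0, 0, 5.2, 0, 0, 0, 5.2, 0, 0, 0, 5.2, 2.4, -2.9, 0, 0, 2.4, -2.9, 0, 0, 2.4, -2.9, 0, 0, 2.4, -2.9, 0, 0, 2.4, -2.9, 0, 0, 2.4, -2.9, 0, 0, 2.4, -2.9, 0, 0, 2.4, -2.9, 0, 0],
  fingers=0,
  squeeze=20,
)

```text
time: 1.1
ee_pos: [0.4024, -0.3646, 0.2224]
eef_rot: [1.0, -0.017, -0.0, 0.0]
ft_force: [0.1, -1.0, 0.1]
width: 0.0147
grip_force: 0.0
```

```bash
cat > st.py <<'E'
from h import *
import sys
t=np.array([float(a) for a in sys.argv[1:4]])
s=r.read_state();q=R.from_quat(s['eef_rot']);M=q.as_matrix()
print('t',s['time'],'p',s['ee_pos'].round(4),'yaw',np.degrees(np.arctan2(M[1,0],M[0,0])).round(2),'tilt',M[2].round(4),'F',s['ft_force'].round(2),'w',s['width'],'g',s['grip_force'])
print('go cm',(100*q.inv().apply(t-s['ee_pos'])).round(2))
E
python3 st.py .5605 -.1825 .08
```

```text
t 1.1 p [ 0.4024 -0.3646  0.2224] yaw -1.97 tilt [-3.e-04  0.e+00 -1.e+00] F [ 0.07 -1.03  0.08] w 0.014733920897198374 g 0.0
go cm [ 15.18 -18.74  14.24]
```

Emit:
arm_command(
  moves=[2.5, -3.1, 0, 0, 2.5, -3.1, 0, 0, 2.5, -3.1, 0, 0, 2.5, -3.1, 0, 0, 2.6, -3.1, 0, 0, 2.58, -3.24, 0, 0, 0, 0, 4, 0, 0, 0, 4, 0, 0, 0, 4, 0, 0, 0, 1.2, 0, 0, 0, 0, 0, 0, 0, 0, 0],
)

```text
time: 2.1
ee_pos: [0.5602, -0.1843, 0.0916]
eef_rot: [1.0, -0.017, 0.0, -0.0]
ft_force: [0.1, -0.2, -0.3]
width: 0.0003
grip_force: 0.0
```

```bash
python3 st.py .5605 -.1825 .06
```

```text
t 2.1 p [ 0.5602 -0.1843  0.0916] yaw -1.98 tilt [ 3.e-04 -1.e-04 -1.e+00] F [ 0.09 -0.23 -0.29] w 0.0002598014290604672 g 0.0
go cm [ 0.03 -0.18  3.16]
```

Emit:
arm_command(
  moves=[0.03, -0.18, 1.5, 0, 0, 0, 1.1, 0, 0, 0, 0.2, 0, 0, 0, 0.1, 0, 0, 0, 0.1, 0, 0, 0, 0.1, 0, 0, 0, 0.1, 0, 0, 0, 0.05, 0, 0, 0, 0, 0, 0, 0, 0, 0],
)

```text
time: 2.93
ee_pos: [0.5608, -0.1826, 0.0595]
eef_rot: [1.0, -0.017, 0.001, 0.0]
ft_force: [-3.1, -0.3, 9.1]
width: 0.0004
grip_force: 4.6
```

```bash
python3 st.py .5605 -.1825 .06
```

```text
t 2.9333 p [ 0.5608 -0.1826  0.0595] yaw -1.97 tilt [ 1.4e-03  8.0e-04 -1.0e+00] F [-3.08 -0.26  9.14] w 0.0003881354544937987 g 4.587396158021875
go cm [-0.03 -0.01 -0.05]
```

The right-most plate is hard, so I'll try the next one.

Emit:
arm_command(
  moves=[0, 0, -0.6, 0, 0, -2.1, 0, 0, 0, -2.1, 0, 0, 0, 0, 0, 0, 0, 0, 0.3, 0, 0, 0, 0.1, 0, 0, 0, 0.1, 0, 0, 0, 0.1, 0, 0, 0, 0, 0, 0, 0, 0, 0],
)

```text
time: 3.77
ee_pos: [0.5617, -0.1409, 0.0591]
eef_rot: [1.0, -0.018, 0.0, -0.0]
ft_force: [-5.4, 3.2, 12.9]
width: 0.0002
grip_force: 6.4
```

```bash
python3 st.py .562 -.1405 .06
```

```text
t 3.7667 p [ 0.5617 -0.1409  0.0591] yaw -2.02 tilt [ 2.e-04 -0.e+00 -1.e+00] F [-5.42  3.15 12.91] w 0.00020964353353651737 g 6.434578089974821
go cm [ 0.03 -0.04 -0.09]
```

Hard as well. On to the middle plate.

Emit:
arm_command(
  moves=[0, 0, -0.6, 0, 0.02, -2.1, 0, 0, 0, -2.12, 0, 0, 0, 0, 0, 0, 0, 0, 0.3, 0, 0, 0, 0.1, 0, 0, 0, 0.1, 0, 0, 0, 0.1, 0, 0, 0, 0, 0, 0, 0, 0, 0],
)

```text
time: 4.6
ee_pos: [0.5633, -0.0992, 0.0591]
eef_rot: [1.0, -0.018, -0.0, 0.0]
ft_force: [-6.5, 3.2, 14.5]
width: -0.0
grip_force: 6.9
```

```bash
python3 st.py .5634 -.0985 .06
```

```text
t 4.6 p [ 0.5633 -0.0992  0.0591] yaw -2.05 tilt [-0.e+00  2.e-04 -1.e+00] F [-6.51  3.23 14.45] w -4.853431602496589e-05 g 6.87172990757972
go cm [ 0.01 -0.07 -0.09]
```

Emit:
arm_command(
  moves=[0, 0, -0.6, 0, 0.02, -2.15, 0, 0, 0, -2.12, 0, 0, 0, 0, 0, 0, 0, 0, 0.3, 0, 0, 0, 0.1, 0, 0, 0, 0.1, 0, 0, 0, 0.1, 0, 0, 0, 0, 0, 0, 0, 0, 0],
)

```text
time: 5.43
ee_pos: [0.5649, -0.0567, 0.059]
eef_rot: [1.0, -0.018, -0.0, 0.0]
ft_force: [-5.4, 1.7, 15.2]
width: 0.0003
grip_force: 7.0
```

```bash
python3 st.py .5649 -.0565 .06
```

```text
t 5.4333 p [ 0.5649 -0.0567  0.059 ] yaw -2.06 tilt [ 0.e+00  3.e-04 -1.e+00] F [-5.42  1.72 15.18] w 0.0003016607313072502 g 7.036329726688564
go cm [-0.01 -0.02 -0.1 ]
```

Emit:
arm_command(
  moves=[0, 0, -0.6, 0, 0, -2.12, 0, 0, 0, -2.1, 0, 0, 0, 0, 0, 0, 0, 0, 0.3, 0, 0, 0, 0.1, 0, 0, 0, 0.1, 0, 0, 0, 0.1, 0, 0, 0, 0, 0, 0, 0, 0, 0],
)

```text
time: 6.27
ee_pos: [0.5663, -0.0145, 0.0579]
eef_rot: [1.0, -0.018, -0.0, 0.0]
ft_force: [-0.1, -1.0, 1.7]
width: 0.001
grip_force: 0.6
```

```bash
python3 st.py .5664 -.0145 .06
```

```text
t 6.2667 p [ 0.5663 -0.0145  0.0579] yaw -2.03 tilt [-0.e+00  8.e-04 -1.e+00] F [-0.05 -1.    1.7 ] w 0.0009733070099902793 g 0.603823553282723
go cm [ 0.01 -0.   -0.21]
```

The left-most plate gives (2.1 mm down at 1.7 N), so it is the catch. I'll press it right down.

Emit:
arm_command(
  moves=[0, 0, 0.15, 0, 0, 0, 0.15, 0, 0, 0, 0.15, 0, 0, 0, 0.15, 0, 0, 0, 0.1, 0, 0, 0, 0.1, 0, 0, 0, 0.05, 0, 0, 0, 0, 0, 0, 0, 0, 0, 0, 0, 0, 0],
)

```text
time: 7.1
ee_pos: [0.5665, -0.014, 0.0503]
eef_rot: [1.0, -0.017, 0.0, 0.001]
ft_force: [-4.3, -4.8, 13.1]
width: 0.0005
grip_force: 6.6
```

```bash
python3 st.py .5664 -.0145 .06; python3 - <<'E'
import cv2
from h import *
a=r.camera("top")[140:215,310:420,::-1]
cv2.imwrite("pics/e.png",cv2.resize(a,None,fx=7,fy=7,interpolation=cv2.INTER_CUBIC))
E
```

```text
t 7.1 p [ 0.5665 -0.014   0.0503] yaw -1.99 tilt [ 4.e-04  1.e-03 -1.e+00] F [-4.35 -4.78 13.11] w 0.0005160044100797895 g 6.6036649129819125
go cm [-0.01  0.05 -0.97]
```

View pics/e.png

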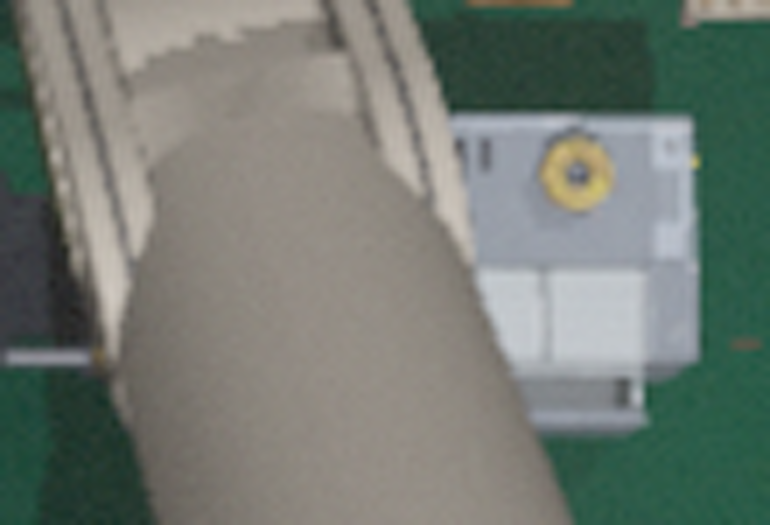

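The drawer has sprung out: its front edge is now at about row 412 of the crop, roughly 22 mm further out, and the catch is at its stop. I'll lift, open the fingers and go above the pull.

Emit:
arm_command(
  moves=[0, 0, -1.5, 0, 0, 0, -3, 0, 0, 0, -3.5, 0, -1.8, 2.1, 0, 0, -1.8, 2.1, 0, 0, -1.8, 2.1, 0, 0, -1.76, 2.11, 0, 0, 0, 0, 0, 0, 0, 0, 0, 0, 0, 0, 0, 0, 0, 0, 0, 0, 0, 0, 0, 0],
  fingers=100,
)

```text
time: 8.15
ee_pos: [0.4925, -0.0937, 0.1294]
eef_rot: [1.0, -0.016, 0.0, -0.0]
ft_force: [-0.5, 0.5, -0.4]
width: 0.0728
grip_force: 0.0
```

```bash
python3 st.py .492 -.0955 .027; python3 - <<'E'
import cv2
from h import *
a=r.camera("scene")[150:235,270:390,::-1]
print(proj('scene',(.492,-.0955,.05)),proj('scene',(.485,-.0805,.05)))
cv2.imwrite("pics/f.png",cv2.resize(a,None,fx=6,fy=6,interpolation=cv2.INTER_CUBIC))
E
```

```text
t 8.15 p [ 0.4925 -0.0937  0.1294] yaw -1.85 tilt [ 1.e-04 -7.e-04 -1.e+00] F [-0.49  0.46 -0.44] w 0.0728372572540934 g 0.0
go cm [-0.04  0.19 10.24]
(np.float64(361.434623406807), np.float64(192.17753373192204)) (np.float64(359.8199248089482), np.float64(194.65910228972638))
```

View pics/f.png

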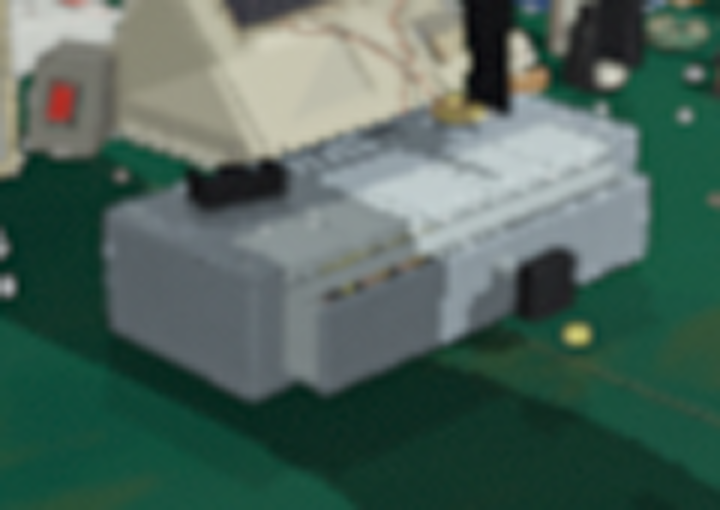

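The pull's top centre is at crop (547, 255), image (361.2, 192.5). The predicted point was (361.4, 192.2), so they match. Going down to grasp it.

Emit:
arm_command(
  moves=[-0.04, 0.19, 2, 0, 0, 0, 2, 0, 0, 0, 2, 0, 0, 0, 2, 0, 0, 0, 1.5, 0, 0, 0, 0.75, 0, 0, 0, 0, 0, 0, 0, 0, 0],
)

```text
time: 8.87
ee_pos: [0.4918, -0.0965, 0.0273]
eef_rot: [1.0, -0.017, -0.0, -0.0]
ft_force: [-0.1, 0.7, 0.1]
width: 0.0869
grip_force: 0.0
```

Emit:
arm_command(
  moves=[0, 0, 0, 0, 0, 0, 0, 0, 0, 0, 0, 0, 0, 0, 0, 0, 0, 0, 0, 0, 0, 0, 0, 0, 0, 0, 0, 0, 0, 0, 0, 0, 0, 0, 0, 0, 0, 0, 0, 0],
  fingers=0,
  squeeze=15,
)

```text
time: 9.7
ee_pos: [0.4915, -0.095, 0.027]
eef_rot: [1.0, -0.017, -0.0, -0.001]
ft_force: [-0.6, -1.0, 0.8]
width: 0.0298
grip_force: 15.0
```

```bash
python3 st.py .444 -.094 .027
```

```text
t 9.7 p [ 0.4915 -0.095   0.027 ] yaw -1.91 tilt [-1.0e-04 -2.1e-03 -1.0e+00] F [-0.6  -1.01  0.8 ] w 0.029811825096473413 g 15.003052821848541
go cm [-4.75  0.06  0.  ]
```

Emit:
arm_command(
  moves=[-0.3, 0, 0, 0, -0.6, 0, 0, 0, -0.6, 0, 0, 0, -0.6, 0, 0, 0, -0.6, 0, 0, 0, -0.6, 0, 0, 0, -0.6, 0, 0, 0, -0.4, 0, 0, 0, -0.3, 0, 0, 0, -0.1, 0, 0, 0, -0.1, 0, 0, 0, 0, 0, 0, 0],
)

```text
time: 10.7
ee_pos: [0.4456, -0.0936, 0.0271]
eef_rot: [1.0, -0.016, 0.002, -0.001]
ft_force: [11.3, 6.9, -13.3]
width: 0.0298
grip_force: 15.0
```

Emit:
arm_command(
  moves=[-0.1, 0, 0, 0, -0.1, 0, 0, 0, 0, 0, 0, 0, 0, 0, 0, 0],
)

```text
time: 11.03
ee_pos: [0.445, -0.0935, 0.0275]
eef_rot: [1.0, -0.016, 0.004, -0.001]
ft_force: [15.6, 5.5, -16.6]
width: 0.03
grip_force: 15.0
```

The force is rising, so the drawer is at its stop. Releasing and lifting clear.

Emit:
arm_command(
  moves=[0, 0, 0, 0, 0, 0, 0, 0, 0, 0, 0, 0, 0, 0, 0, 0, 0, 0, 0, 0, 0, 0, 0, 0, 0, 0, 0, 0, 0, 0, 0, 0],
  fingers=100,
)

```text
time: 11.7
ee_pos: [0.4414, -0.0952, 0.0271]
eef_rot: [1.0, -0.017, 0.0, 0.0]
ft_force: [0.8, 0.9, 0.3]
width: 0.0749
grip_force: 0.0
```

Emit:
arm_command(
  moves=[0, 0, -1, 0, 0, 0, -2, 0, 0, 0, -3, 0, 0, 0, -3, 0, 0, 0, -3, 0, 0, 0, -3, 0, 0, 3, 0, 0, 0, 3.5, 0, 0, 0, 3.5, 0, 0, 0, 3.5, 0, 0, 0, 3.5, 0, 0, 0, 3, 0, 0],
)

```text
time: 12.7
ee_pos: [0.434, -0.2974, 0.178]
eef_rot: [1.0, -0.018, 0.0, 0.0]
ft_force: [0.7, -0.3, 0.3]
width: 0.0871
grip_force: 0.0
```

```bash
python3 st.py .444 -.094 .027; python3 - <<'E'
import cv2
from h import *
a=r.camera("top")[140:225,310:420,::-1]
cv2.imwrite("pics/g.png",cv2.resize(a,None,fx=7,fy=7,interpolation=cv2.INTER_CUBIC))
a=r.camera("scene")[150:250,250:390,::-1]
cv2.imwrite("pics/i.png",cv2.resize(a,None,fx=5,fy=5,interpolation=cv2.INTER_CUBIC))
ax=R.from_euler('z',-2,degrees=True).apply([1,0,0])
for d in(.06,.065,.07):
    p=np.array([.5140,-.096,.05])-d*ax; u,v=proj('top',p);print(d,p,(u-310+.5)*7-.5,(v-140+.5)*7-.5)
E
```

```text
t 12.7 p [ 0.434  -0.2974  0.178 ] yaw -2.02 tilt [ 6.e-04  7.e-04 -1.e+00] F [ 0.68 -0.32  0.35] w 0.08711872515812144 g 0.0
go cm [  0.28 -20.38  15.08]
0.06 [ 0.45403655 -0.09390603  0.05      ] 382.8017972742591 585.3783703264585
0.065 [ 0.4490396  -0.09373153  0.05      ] 382.8919105728408 597.8100861362824
0.07 [ 0.44404264 -0.09355704  0.05      ] 382.9821341947923 610.25702177273
```

View pics/g.png

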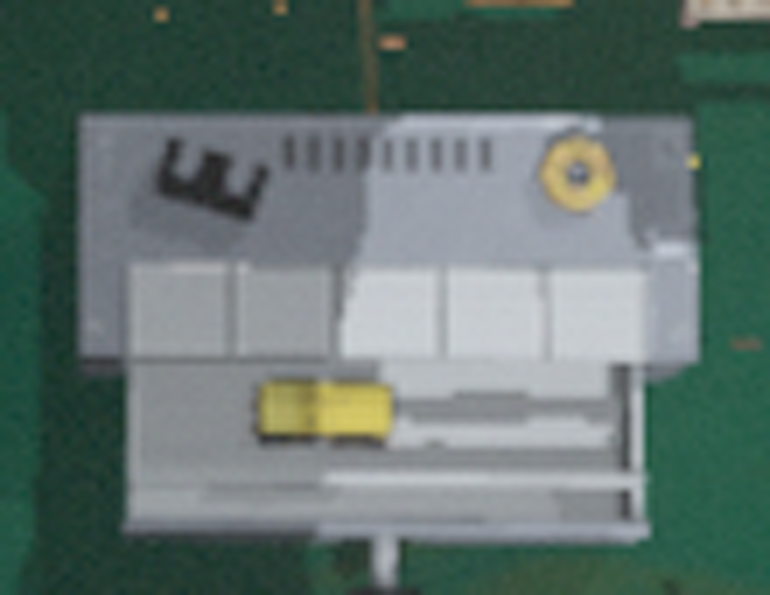

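View pics/i.png

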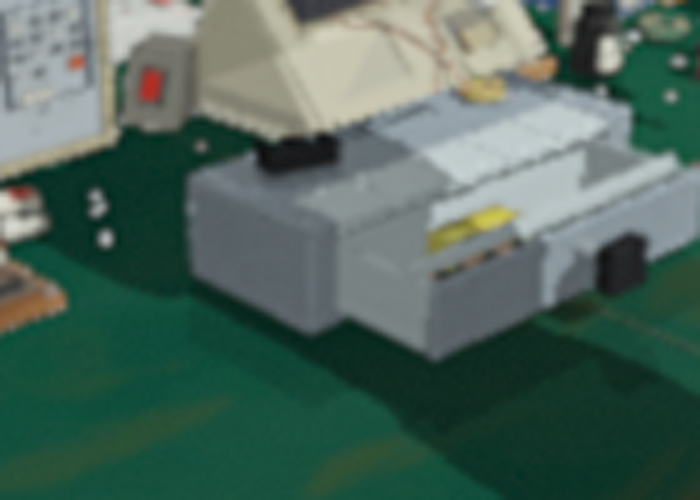

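The drawer is out: the pull's rear edge is at about row 588 (about 592 expected for the full 70 mm). The transformer lies in it, and the core and ring coil haven't moved. The 15 N reaction also fits the stop.

```bash
python3 -c "
from bench import r
print(r.close_job())"
```

```text
the job is handed in; nothing more can be done
None
```

I pressed the hidden catch (the left-most plate) to its stop, drew the drawer open to its stop, let go of the pull and handed the job in at about 13 s; I saw nothing else on the box moved.

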